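# Index the length stop and butt the strip to it

### The job

The length stop beside the mitre box is still pinned in the hole for the short pieces. Pull up its red spring knob, slide the stop away from the mitre box to the next hole and let the pin snap fully home there without forcing it, then slide the long wooden strip along through the mitre box until its end gently butts against the stop, and let go. Leave the other things on the bench where they are.

Things in the scene. Friction and masses are not known exactly. Their poses are not given: they have to be found in the camera images.
- jig: Cut-to-length jig, fixed: grey base 130 x 440 x 12 mm (x -60 to 70, y -240 to 200 in its frame), an aluminium mitre box towards its -y end and a stop rail to its +y end. Origin on the bench below the channel; y axis along rail and channel, away from the mitre box; x axis away from the robot, turned up to 0.15 rad.
- mitre_box (a point): Middle of the channel floor in the mitre box (a U-channel with saw kerfs, 120 mm long along y), 12 mm above the bench. Channel walls at x -10 and +9 mm from here, 12 mm thick, 40 mm high. Axes as the jig's.
- first_hole (a point): Mouth of the first hole (short pieces), 9 mm wide, in the top of the rail, 50 mm above the bench. The rail is 36 mm wide; its front face (the fence) lies 18 mm nearer the robot. This hole is in the steel upper index strip, fixed, which ends 38 mm beyond it (+y). Axes as the jig's.
- rail_end (a point): Far (+y) end of the rail, on its top mid line. The brass lower index strip lies here, its top 2 mm below the steel strip's, reaching out from under it. It has the next hole (9 mm, on the mid line) and a long slot with a clamp screw: it can be set, so the next hole is 50 to 75 mm beyond the first; just where is not measured.
- knob (a point): Middle of the red plunger knob, an upright cylinder 24 mm across, 22 mm high, above the stop; 42 mm above the rail top when the pin is home. The stop's top face (60 mm along the rail; 25 mm behind, 38 mm in front of the knob's axis) lies 26 mm below this point; an 18 mm wide sleeve stands on it under the knob.
- plunger (a joint): How far knob and pin are pulled up, m: 0 home in a hole, 0.010 to 0.011 with the pin's tip riding on the upper strip, 0.008 to 0.009 on the lower strip, 0.016 at the end of its travel. A spring pushes it down: 6 N at 0, rising 0.5 N per mm.
- pin: The plunger's steel pin, 8 mm across with a round nose, below the knob and moving with it. Origin at its tip, 53 mm below the knob's middle. Home, it stands 11 mm deep in the upper strip or 9 mm deep in the lower, with 0.5 mm play each way. More than about 25 N on it spoils pin and hole.
- stop (a joint): How far the stop (black saddle on the rail, with knob and pin) has slid from the first hole, m, growing along the jig's +y, away from the mitre box; 0 at the first hole, end of travel 0.095. Slides with about 1 N of friction, 2 to 3 N in all while the pin rides on a strip.
- stop_face (a point): Middle of the face of the stop's foot, where the strip's end is to land; it hangs in front of the rail, looks along the jig's -y (to the mitre box), is 18 mm wide and reaches from 2 mm above the base to above the strip; 30 mm nearer the mitre box than the knob's axis. Axes as the jig's.
- strip: The long square limewood strip, 15 x 280 x 15 mm, about 30 g, loose in the channel of the mitre box, lying on the base plate along the jig's y with its far part sticking out past the base at the mitre box end. Origin at the middle of its underside, long axis y.
- strip_front (a point): Middle of the strip's end face towards the stop.
- strip_back (a point): Middle of the strip's other end face, which sticks out past the mitre box in the open with its underside 12 mm above the bench; free on both sides.
- offcut_a: Bystander: short square offcut, 15 x 62 x 15 mm, lying on the jig's base in front of the rail.
- offcut_b: Bystander: shorter square offcut, 15 x 45 x 15 mm, on the bench.
- razor_saw: Bystander: razor saw with brass back and wooden handle, about 275 mm long, lying flat.
- try_square: Bystander: small try square, wooden stock and steel blade, about 130 x 75 mm, lying flat.
- glue_bottle: Bystander: white glue bottle with orange cap, 52 mm across, 125 mm high, standing.
- sanding_block: Bystander: cork sanding block, 100 x 62 x 28 mm.
- model_tree: Bystander: model tree on a round foot, about 150 mm high and 80 mm across, standing.

How it is judged:
On the way, in this order (a step that is already met when the one before it is completed fails the run):
1. the knob is pulled, and the stop leaves the first hole (value of joint plunger above 0.007 m and value of joint stop above 0.008 m).
2. the pin has snapped home in the next hole (value of joint plunger below 0.002 m and value of joint stop above 0.04 m), for 0.2 s.
3. the strip's end bears against the stop (contact force between strip and stop above 0.7 N and distance between strip_front and stop_face below 0.006 m and value of joint plunger below 0.002 m), for 0.05 s.
At the end, for the whole second after the job is handed in: The pin is home (within 2 mm) in the next hole, the strip lies flat in the channel along the rail (within 0.03 rad) with its end at the stop's face (gap under 2 mm), at rest (all of step 2 and y of strip_front in the frame of stop_face above -0.002 m and distance between strip_front and stop_face below 0.006 m and angle between the y axis of strip and the y axis of jig, either way round below 0.03 rad and angle between strip's own z axis and vertical below 0.03 rad and linear speed of strip below 0.01 m/s); the robot touches nothing.
It fails at once if the pin is forced (more than 25 N on it) (contact force between pin and anything else above 25 N).
It fails at once if the strip is rammed into the stop (more than 25 N) (contact force between strip and stop above 25 N).
It fails at once if a bystander is moved by more than 20 mm (distance of any of offcut_a, offcut_b, razor_saw, try_square, glue_bottle, sanding_block, model_tree from where it was at the start of the episode above 0.02 m).
It also fails if it takes over 64 s, if anything falls off the work surface, if the arm or the gripper's body presses on something with over 40 N, if the wrist force passes 120 N, or if a joint passes its speed limit or range.

### The arm

A 7-joint arm with a two-finger parallel gripper is mounted at the origin on the work surface. World frame = base frame: x ahead of the robot, y to its left, z up, the work surface at z = 0. Lengths are in m, angles in rad, forces in N, time in s.
With the tool pointing down it reaches from about 0.4 to 0.85 m from the base axis. Payload 4.5 kg.
Tool frame: the origin (TCP) lies between the finger pads; the fingertips stand 19 mm ahead of it and the grasp point (between the pads) is the TCP (r.tips_ahead is the distance from the TCP to the fingertips, in m); z points along the fingers, y is the line along which they close (so a half turn about z gives the same grasp; the last joint's range is limited). The gripper opens to 88 mm and grips with 3 to 60 N. Pads are 18 mm wide; open, the fingers measure 123 mm over their backs; the gripper's body (75 mm by 187 mm) begins 45 mm behind the grasp point.
Start: joints at [-1.285, 0.689, -0.195, 1.565, 0.157, 0.902, -0.215], TCP at [0.156, 0.605, 0.258] pointing down, gripper open.
Joint ranges: [-3.01, 3.01], [-0.46, 2.08], [-1.47, 1.51], [0.13, 2.56], [-1, 4.14], [0.04, 2.09], [-2.66, 2.66]. Speed limits (rad/s): [2.57, 2.57, 3.14, 3.14, 3.14, 3.14, 3.14].

### API

Orientations are given as a unit quaternion [x, y, z, w].
In Python, from plant import r, cams, models gives the robot as it stands. The module is installed in compiled form; this text tells all that it offers.
- The arm moves only by the tool jog_arm, never from a script. Its arguments are lists of equal length, an entry for each row: "turn": the turn, a rotation vector about the tool's x, y, z in rad, a list of three; "translation": the shift along the tool's x, y, z in m, a list of three; "grip": the closure, from 0 (fully open) to 1 (shut). In form: {"turn": [[ax, ay, az], ...], "translation": [[tx, ty, tz], ...], "grip": [grip, ...]}. A call has 1 to 20 rows; each row is the pose to reach, as a shift and turn from the pose commanded when the call began, along the tool's axes at that moment; what a row does not reach only later rows make up. A row lasts 1/8 s, in which the tool goes at most 62.5 mm and 10.7 degrees, less where a joint would pass 70% of its speed; a pose out of reach is approached as far as the arm can. A call with a gripper value outside its range is refused whole. The fingers move at their own pace and stop on an object; "force" is the grip in N (left out, the last holds). Time passes only in rows, so rows that repeat a pose let the fingers close. It gives the time, the measured TCP pose, the force, the opening and the grip force at its end, in the units of the state.
- r.get_state(): the state, without advancing time (a new reading comes with each control period).
- cams.snapshot(name): name is "scene" or "top"; returns the picture (400x640x3 uint8, red, green, blue); there is no depth.
- cams.camera_params(name): a dict with "fx", "fy", "cx", "cy" (pixels), "eye" and "orientation" of the camera in the world. Camera axes: x right, y up, looking along -z (the intrinsics and any distortion apply to the point x, -y, -z); pixel columns grow to the right and rows downward; lengths in m; the calibration is good to about 2 mm. A picture is of the moment at which its call begins. camera_params takes no time and is no camera call.
- r.finish_job(): hands the job in; it is judged then, once.
Trained networks look in the newest picture that a camera, given by its name, has taken for a name from the list of things; names that differ only in an ending like _2 or _b are one class to them, and where a whole thing is asked for, a point or a joint stands for the part that bears it (a point fixed in the world has none). Each returns a list of dicts, best first, with "p" (0 to 1); they miss things now and then, are a little off and sometimes report something else, mostly with a low value. They report only what shows in the picture. A call takes as long as a camera call.
- models.find_in(camera, name): "position" ([x, y, z] in m, in world coordinates, good to about 4 mm: the middle of the surface that is visible of it).
- models.masks_of(camera, name): "pixels" (400x640 bool, what is visible of it).
- models.place_of(camera, name): "position" ([x, y, z] in m, in world coordinates, good to about 4 mm: a listed point, or the origin of a listed thing).
The state is a dict: "clock": time; "q": joint angles; "qd": joint speeds; "joint_torque": joint torques, N m; "tool_pos": TCP position; "eef_rot": TCP orientation; "contact_force": force on the tool from outside, world axes, zero at the start; "moment": the same for the moment, N m; "opening": opening from 0.0 (shut) to 1.0 (fully open); "finger_force": force on a finger pad.
Only numpy, scipy, OpenCV 4.12 (cv2) and the standard library are available. Lean on these libraries where they do the work, as an engineer would, in place of code of your own. Each camera call takes 0.05 s, during which the arm holds its last target. There are 200 camera calls.

## Working session

There is one attempt and no reset: what is moved stays moved. The work goes in short steps, Python scripts to look and compute and a tool call to move; the robot and the scene stay as the last step left them, time stands still between calls to the robot, and variables do not carry over. Pictures are saved under pics/ and viewed, at most 12 in all, crops included, and the job is handed in when it is done.

Besides the shell and the picture viewer there is one more tool, called after ">>>" as name(argument=value, ...) on one line, values as JSON. jog_arm: Moves the arm, as the interface text tells. Its arguments: {"type":"object","properties":{"turn":{"type":"array"},"translation":{"type":"array"},"grip":{"type":"array"},"force":{"type":"number"}},"required":["turn","translation","grip"]}

```bash
mkdir -p pics
python3 - <<'E'
from plant import r,cams,models
import cv2,numpy as np
s=r.get_state();print(s)
for c in("scene","top"):
    im=cams.snapshot(c);cv2.imwrite(f"pics/{c}0.png",im[:,:,::-1]);print(c,cams.camera_params(c))
    for n in("jig","mitre_box","first_hole","rail_end","knob","stop_face","strip","strip_front","strip_back","pin"):
        o=models.place_of(c,n)
        print(n,[(np.round(d["position"],4).tolist(),round(d["p"],2)) for d in o[:2]])
E
```

```text
{'clock': 0.0, 'q': array([-1.28522599,  0.68999533, -0.19449642,  1.56631336,  0.15732443,
        0.90247689, -0.21509365]), 'qd': array([ 6.10206273e-04,  6.53022990e-04,  2.78591787e-05, -2.52657335e-04,
        1.01669939e-03,  4.71318231e-05, -3.43404780e-04]), 'joint_torque': array([-6.94491223e-05, -5.27542162e+01, -1.26730118e+00, -1.53430760e+01,
       -5.26935572e-02,  6.46844477e-03,  1.67707681e-04]), 'tool_pos': array([0.15561407, 0.60472194, 0.25691064]), 'eef_rot': array([ 1.25508957e-01,  9.92092078e-01, -8.99408647e-04, -3.55939419e-05]), 'contact_force': array([-0.38781239,  0.91248891, -0.35621143]), 'moment': array([ 0.00754977, -0.02442299, -0.00379738]), 'finger_force': 0.0, 'opening': 0.9966626742146102}
scene {'fx': 362.6808194316597, 'fy': 362.6808194316597, 'cx': 324.07523396118347, 'cy': 205.1420732641581, 'eye': array([1.05531579, 0.63918659, 0.57142067]), 'orientation': array([0.16671269, 0.46127835, 0.82213274, 0.28901025])}
jig [([0.5852, 0.0787, -0.0011], 0.82)]
mitre_box [([0.5789, -0.0303, 0.0132], 0.95), ([0.3935, 0.0027, 0.0046], 0.44)]
first_hol
[... 378 characters left out ...]
40444522153, 'cy': 200.39150614422866, 'eye': array([0.44149845, 0.04215625, 1.08411996]), 'orientation': array([ 0.03084268, -0.03617703, -0.70547504,  0.70713855])}
jig []
mitre_box [([0.583, -0.0371, 0.014], 0.61)]
first_hole [([0.6148, 0.1195, 0.0516], 0.64)]
rail_end [([0.62, 0.2638, 0.0483], 0.97), ([0.3721, 0.3081, -0.0011], 0.49)]
knob [([0.6133, 0.121, 0.0937], 0.66)]
stop_face [([0.5877, 0.0904, 0.0202], 0.67), ([0.5438, 0.0791, 0.0127], 0.47)]
strip [([0.5767, -0.1052, 0.0143], 0.71)]
strip_front [([0.582, 0.0356, 0.0175], 0.58), ([0.3721, 0.199, -0.0005], 0.57)]
strip_back [([0.568, -0.2461, 0.0168], 0.92), ([0.5826, -0.0359, 0.0164], 0.65)]
pin [([0.5857, 0.0777, 0.0032], 0.32)]
```

View pics/scene0.png

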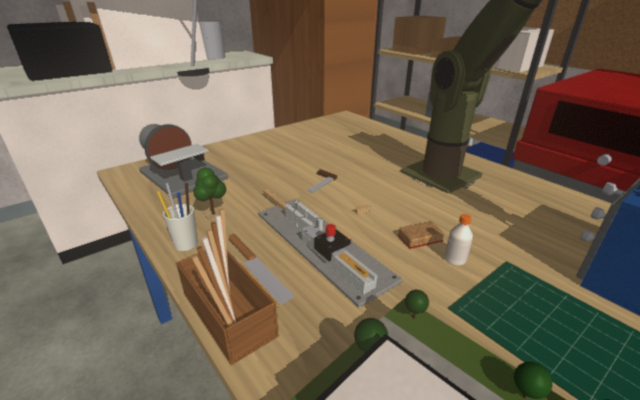

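View pics/top0.png

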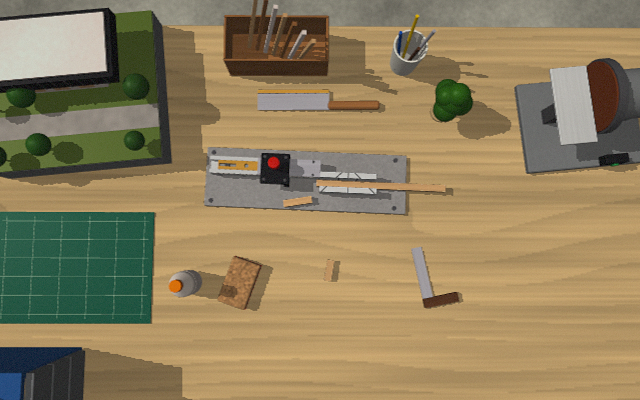

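Scene: red knob at (330,231), rail to its lower right. Top: knob at (273,162), brass strip around (220–257,165), wooden strip from (316,184) to (446,188), tree at (452,98). Now I'll refine the knob, strip and yaw, and zoom in on the rail.

```bash
cat > h.py <<'E'
from plant import r,cams,models
import cv2,numpy as np
from scipy.spatial.transform import Rotation as R
def ray(c,uv,z):
    p=cams.camera_params(c); d=R.from_quat(p["orientation"]).apply([(uv[0]-p["cx"])/p["fx"],-(uv[1]-p["cy"])/p["fy"],-1])
    e=p["eye"]; return e+d*(z-e[2])/d[2]
def red(im):
    h=cv2.cvtColor(im,cv2.COLOR_RGB2HSV); m=((h[...,0]<6)|(h[...,0]>174))&(h[...,1]>170)&(h[...,2]>110)
    return m
E
python3 - <<'E'
from h import *
for c,(x0,x1,y0,y1) in dict(top=(255,290,145,180),scene=(315,345,220,245)).items():
    im=cams.snapshot(c); m=red(im); k=np.argwhere(m[y0:y1,x0:x1])+[y0,x0]
    uv=k.mean(0)[::-1]; print(c,len(k),uv,k.min(0),k.max(0),ray(c,uv,.092),ray(c,uv,.1))
    if c=="top":
        cr=im[145:195,200:325]; cv2.imwrite("pics/crop.png",cv2.resize(cr,None,fx=6,fy=6,interpolation=cv2.INTER_CUBIC)[:,:,::-1])
        o=models.masks_of(c,"strip")
        for d in o[:2]:
            k=np.argwhere(d["pixels"])[:,::-1].astype(np.float32); q=cv2.minAreaRect(k); b=cv2.boxPoints(q); print(d["p"],len(k),[ray(c,p,.027).round(4).tolist() for p in b])
E
```

```text
top 101 [273.         162.05940594] [157 268] [167 278] [0.61393225 0.12418752 0.092     ] [0.61254182 0.12352606 0.1       ]
0.77 985 [[0.5725, 0.0368, 0.027], [0.5906, 0.036, 0.027], [0.5783, -0.2414, 0.027], [0.5602, -0.2401, 0.027]]
scene 93 [330.56989247 229.97849462] [224 326] [235 335] [0.61293915 0.12183187 0.092     ] [0.620321   0.13046487 0.1       ]
```

View pics/crop.png

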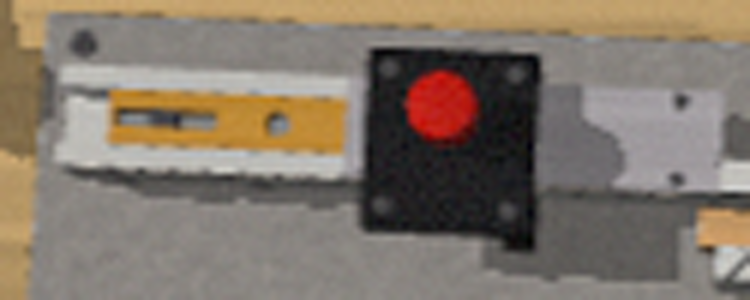

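Crop: next hole at crop (278,123), i.e. image (245.9,165.0). The knob is at (441,107) in the crop and the slot is further left.

```bash
cat >> h.py <<'E'
YAW=-0.0445
def go(p,close="y"):
    """tool-axis turn & shift to world p, tool y along jig y or x"""
    s=r.get_state(); q=R.from_quat(s["eef_rot"]); 
    a=YAW if close=="y" else YAW+np.pi/2
    best=None
    for k in(0,np.pi):
        t=R.from_matrix(np.array([[-1,0,0],[0,1,0],[0,0,-1.]])); t=R.from_rotvec([0,0,a+k])*t
        v=(q.inv()*t).as_rotvec()
        if best is None or np.linalg.norm(v)<np.linalg.norm(best): best=v
    print("turn",best.round(4).tolist(),"shift",q.inv().apply(np.array(p)-s["tool_pos"]).round(4).tolist(),"q7",s["q"][6])
def st():
    s=r.get_state(); print(s["clock"],s["tool_pos"].round(4),s["contact_force"].round(2),s["opening"],s["finger_force"])
E
python3 - <<'E'
from h import *
k=ray("top",(273,162.06),.102);h=ray("top",(245.9,165),.049)
print(k,h,h-k,np.linalg.norm((h-k)[:2]))
go([.613,.1225,.17]); go([.613,.1225,.093])
E
```

```text
[0.61219301 0.12336068 0.102     ] [0.61490661 0.18508888 0.049     ] [ 0.00271361  0.0617282  -0.053     ] 0.061787813527712995
turn [0.0001, -0.0, -0.2073] shift [-0.5632, -0.3537, 0.0877] q7 -0.21510080124214742
turn [0.0001, -0.0, -0.2073] shift [-0.5632, -0.3537, 0.1647] q7 -0.21510080124214742
```

>>> jog_arm(turn=[[0,0,-0.207],[0,0,-0.207],[0,0,-0.207],[0,0,-0.207],[0,0,-0.207],[0,0,-0.207],[0,0,-0.207],[0,0,-0.207],[0,0,-0.207],[0,0,-0.207],[0,0,-0.207],[0,0,-0.207],[0,0,-0.207],[0,0,-0.207],[0,0,-0.207],[0,0,-0.207]], translation=[[-0.563,-0.354,0.088],[-0.563,-0.354,0.088],[-0.563,-0.354,0.088],[-0.563,-0.354,0.088],[-0.563,-0.354,0.088],[-0.563,-0.354,0.088],[-0.563,-0.354,0.088],[-0.563,-0.354,0.088],[-0.563,-0.354,0.088],[-0.563,-0.354,0.088],[-0.563,-0.354,0.088],[-0.563,-0.354,0.088],[-0.563,-0.354,0.088],[-0.563,-0.354,0.088],[-0.563,-0.354,0.088],[-0.563,-0.354,0.088]], grip=[0.45,0.45,0.45,0.45,0.45,0.45,0.45,0.45,0.45,0.45,0.45,0.45,0.45,0.45,0.45,0.45], force=15)

```text
clock: 3.25
tool_pos: [0.6125, 0.123, 0.1699]
eef_rot: [0.022, 1.0, 0.0, 0.0]
contact_force: [-0.3, -0.8, 0.3]
opening: 0.554
finger_force: 0.0
```

Run:
```python
from h import *
st(); im=cams.snapshot("scene"); m=red(im); k=np.argwhere(m[215:250,310:350])+[215,310];print(len(k),k.mean(0))
cv2.imwrite("pics/s1.png",cv2.resize(im[150:300,230:430],None,fx=4,fy=4,interpolation=cv2.INTER_CUBIC)[:,:,::-1])
go([.613,.1225,.094])
```

```text
3.25 [0.6125 0.123  0.1699] [-0.25 -0.81  0.29] 0.5542855921628147 0.0
97 [229.91752577 330.4742268 ]
turn [0.0001, 0.0001, 0.0006] shift [-0.0005, -0.0002, 0.0759] q7 0.9450273013521473
```

View pics/s1.png

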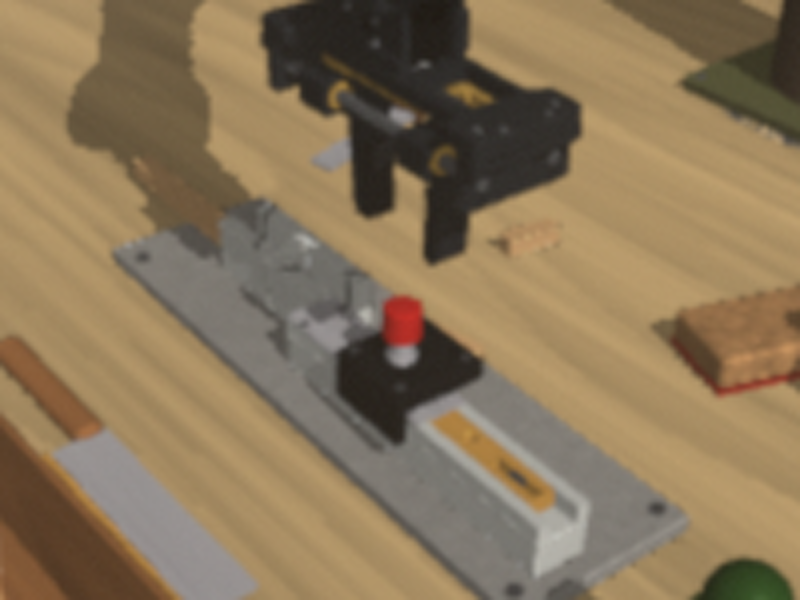

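The fingers straddle the knob's axis along the rail. Descend and close gently.

>>> jog_arm(turn=[[0,0,0],[0,0,0],[0,0,0],[0,0,0],[0,0,0],[0,0,0],[0,0,0],[0,0,0]], translation=[[0,0,0.04],[0,0,0.076],[0,0,0.076],[0,0,0.076],[0,0,0.076],[0,0,0.076],[0,0,0.076],[0,0,0.076]], grip=[0.5,0.55,0.6,0.65,0.7,0.76,0.76,0.76], force=8)

```text
clock: 4.3
tool_pos: [0.6138, 0.1223, 0.0952]
eef_rot: [0.023, 1.0, 0.0, 0.001]
contact_force: [-0.9, -0.6, 6.5]
opening: 0.269
finger_force: 8.0
```

>>> jog_arm(turn=[[0,0,0],[0,0,0],[0,0,0],[0,0,0],[0,0,0],[0,0,0],[0,0,0],[0,0,0]], translation=[[0,0,0],[0,0,0],[0,0,-0.004],[0,0,-0.008],[0,0,-0.012],[0,0,-0.014],[0,0,-0.014],[0,0,-0.014]], grip=[0.9,0.9,0.9,0.9,0.9,0.9,0.9,0.9], force=35)

```text
clock: 5.3
tool_pos: [0.6137, 0.1221, 0.1068]
eef_rot: [0.023, 1.0, 0.0, 0.001]
contact_force: [5.4, 1.5, -12.8]
opening: 0.259
finger_force: 35.0
```

Run:
```python
from h import *
st(); im=cams.snapshot("scene"); m=red(im); k=np.argwhere(m[205:255,300:360])+[205,300];print(len(k),k.mean(0),k.min(0),k.max(0))
cv2.imwrite("pics/s2.png",cv2.resize(im[190:270,290:390],None,fx=6,fy=6,interpolation=cv2.INTER_CUBIC)[:,:,::-1])
```

```text
5.3 [0.6137 0.1221 0.1068] [  5.45   1.52 -12.76] 0.2586266924693106 35.00111510977149
23 [226.91304348 328.26086957] [224 327] [231 330]
```

>>> jog_arm(turn=[[0,0,0],[0,0,0],[0,0,0],[0,0,0],[0,0,0],[0,0,0],[0,0,0],[0,0,0],[0,0,0],[0,0,0]], translation=[[0,0.004,0],[0,0.011,0],[0,0.018,0],[0,0.025,0],[0,0.032,0],[0,0.039,0],[0,0.046,0],[0,0.053,0],[0,0.053,0],[0,0.053,0]], grip=[0.9,0.9,0.9,0.9,0.9,0.9,0.9,0.9,0.9,0.9])

```text
clock: 6.6
tool_pos: [0.6158, 0.1749, 0.1066]
eef_rot: [0.022, 1.0, 0.0, 0.0]
contact_force: [7.1, 1.1, -12.1]
opening: 0.261
finger_force: 35.0
```

Run:
```python
from h import *
st(); im=cams.snapshot("scene")
cv2.imwrite("pics/s2.png",cv2.resize(im[190:290,280:410],None,fx=6,fy=6,interpolation=cv2.INTER_CUBIC)[:,:,::-1])
```

```text
6.6 [0.6158 0.1749 0.1066] [  7.14   1.12 -12.06] 0.2612988870770829 35.00010559335351
```

View pics/s2.png

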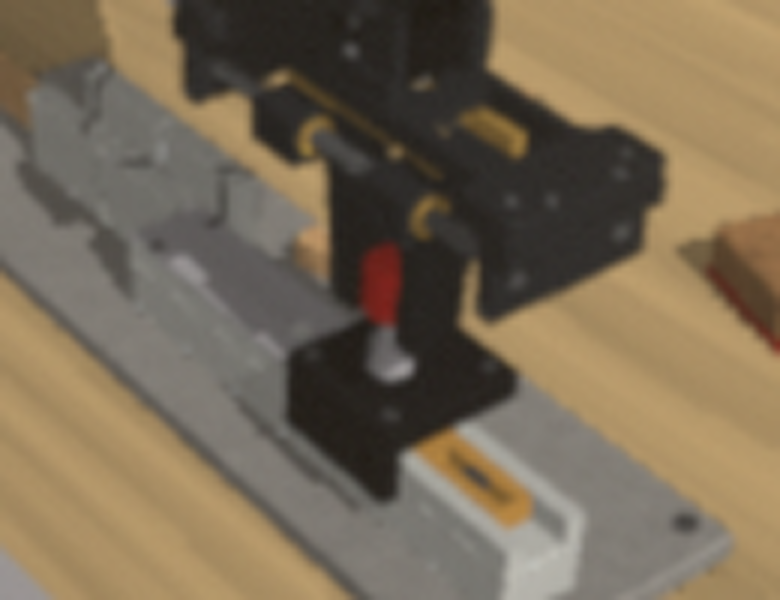

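The stop slid with the knob (knob at crop (382,285), sleeve exposed). Lower the pin onto the brass strip, then loosen the fingers.

>>> jog_arm(turn=[[0,0,0],[0,0,0],[0,0,0],[0,0,0],[0,0,0],[0,0,0],[0,0,0],[0,0,0]], translation=[[0,0,0.002],[0,0,0.003],[0,0,0.003],[0,0,0.003],[0,0,0.003],[0,0,0.003],[0,0,0.006],[0,0,0.009]], grip=[0.9,0.9,0.9,0.68,0.68,0.68,0.68,0.68], force=10)

```text
clock: 7.65
tool_pos: [0.615, 0.1752, 0.0986]
eef_rot: [0.022, 1.0, -0.0, -0.0]
contact_force: [-0.1, 0.0, 0.2]
opening: 0.32
finger_force: 0.0
```

```bash
cat >> h.py <<'E'
def knob():
    im=cams.snapshot("scene"); m=red(im); k=np.argwhere(m[205:290,300:400])+[205,300];print("knob",len(k),k.mean(0).round(1),k.min(0),k.max(0)); return im
E
python3 - <<'E'
from h import *
st(); knob()
E
```

```text
7.65 [0.615  0.1752 0.0986] [-0.07  0.01  0.17] 0.3195019486505024 0.0
knob 37 [239.4 343.9] [236 342] [243 346]
```

>>> jog_arm(turn=[[0,0,0],[0,0,0],[0,0,0],[0,0,0],[0,0,0],[0,0,0],[0,0,0],[0,0,0]], translation=[[0,0.002,0],[0,0.003,0],[0,0.004,0],[0,0.005,0],[0,0.006,0],[0,0.007,0],[0,0.008,0],[0,0.008,0]], grip=[0.68,0.68,0.68,0.68,0.68,0.68,0.68,0.68])

```text
clock: 8.7
tool_pos: [0.6157, 0.1846, 0.099]
eef_rot: [0.022, 1.0, 0.001, 0.0]
contact_force: [-0.7, -0.2, -0.3]
opening: 0.32
finger_force: 0.0
```

Run:
```python
from h import *
st(); knob()
```

```text
8.7 [0.6157 0.1846 0.099 ] [-0.74 -0.18 -0.33] 0.3203268909764311 0.0
knob 40 [244.4 346.1] [241 344] [248 349]
```

```bash
cat >> h.py <<'E'
def proj(c,P):
    p=cams.camera_params(c); v=R.from_quat(p["orientation"]).inv().apply(np.array(P)-p["eye"]); return np.array([p["cx"]+p["fx"]*v[0]/-v[2],p["cy"]-p["fy"]*v[1]/-v[2]])
E
python3 - <<'E'
from h import *
for s,z in((0,0),(.053,.0085),(.059,.0085),(.0615,.0085),(.0615,0)):
    print(s,z,proj("scene",[.6128+s*.0445,.1222+s,.092+z]))
im=knob()
cv2.imwrite("pics/s3.png",cv2.resize(im[200:300,290:420],None,fx=6,fy=6,interpolation=cv2.INTER_CUBIC)[:,:,::-1])
E
```

```text
0 0 [330.71959818 230.02950517]
0.053 0.0085 [345.5632891  238.24344486]
0.059 0.0085 [347.32276739 239.58525664]
0.0615 0.0085 [348.06133909 240.14850553]
0.0615 0 [347.89781371 243.29625185]
knob 39 [244.5 346.2] [241 344] [248 349]
```

View pics/s3.png

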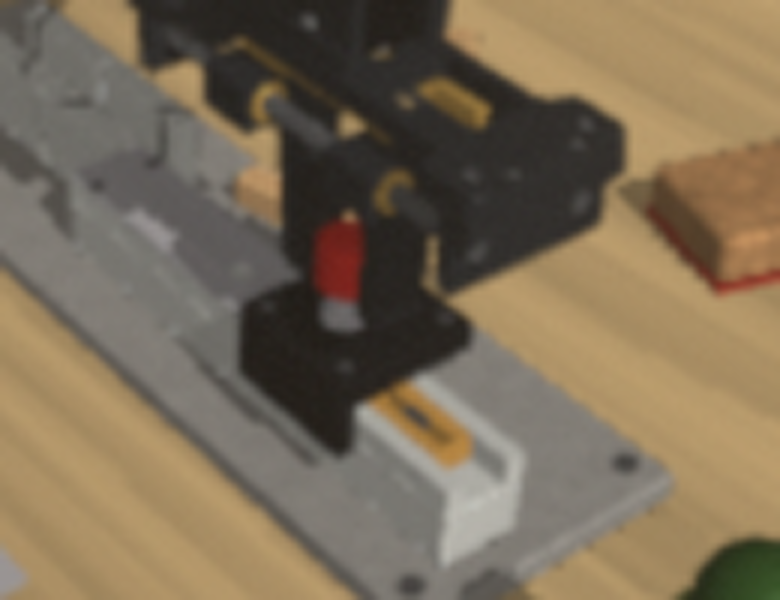

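The knob dropped about 5 px, of which the slide explains only ~1.6, and the sleeve under it is short again. So it looks snapped home. I'll verify after retreating.

>>> jog_arm(turn=[[0,0,0],[0,0,0],[0,0,0],[0,0,0],[0,0,0],[0,0,0]], translation=[[0,-0.001,0],[0,-0.002,0],[0,-0.002,-0.02],[0,-0.002,-0.07],[0,-0.05,-0.11],[0,-0.1,-0.11]], grip=[0.55,0.55,0.55,0.55,0.55,0.55])

```text
clock: 9.55
tool_pos: [0.6135, 0.0838, 0.2139]
eef_rot: [0.022, 1.0, 0.001, 0.005]
contact_force: [0.9, -0.7, -0.9]
opening: 0.455
finger_force: 0.0
```

Run:
```python
from h import *
st(); knob()
im=cams.snapshot("top")
for n in("model_tree","strip_back","strip"):
  for d in models.place_of("top",n)[:1]: print(n,d["position"],d["p"])
d=models.masks_of("top","model_tree")
if d: 
  k=np.argwhere(d[0]["pixels"])[:,::-1]; print(d[0]["p"],k.min(0),k.max(0),ray("top",(k.min(0)+k.max(0))/2,.11),ray("top",k.max(0),.11))
print("tree scene",[ (d["position"],d["p"]) for d in models.place_of("scene","model_tree")[:2]])
cv2.imwrite("pics/t4.png",cv2.resize(im[70:230,190:470],None,fx=2.8,fy=2.8,interpolation=cv2.INTER_CUBIC)[:,:,::-1])
go([.5700,-.231,.12],"x"); go([.5700,-.231,.035],"x")
```

```text
9.55 [0.6135 0.0838 0.2139] [ 0.91 -0.73 -0.86] 0.4545388705174858 0.0
knob 108 [242.8 347.7] [237 343] [248 352]
model_tree [0.7464, -0.2448, 0.005] 0.95
strip_back [0.5726, -0.2438, 0.0178] 0.74
strip [0.7469, -0.2443, 0.0011] 0.62
0.85 [430  79] [471 121] [ 0.73929942 -0.23553458  0.11      ] [ 0.696036   -0.27599034  0.11      ]
tree scene [([0.744, -0.2441, -0.0016], 0.97), ([0.368, 0.3087, 0.0008], 0.48)]
turn [0.001, 0.0017, -1.5688] shift [0.0276, -0.3179, 0.0887] q7 1.0194246127686268
turn [0.001, 0.0017, -1.5688] shift [0.0276, -0.318, 0.1737] q7 1.0194246127686268
```

View pics/t4.png

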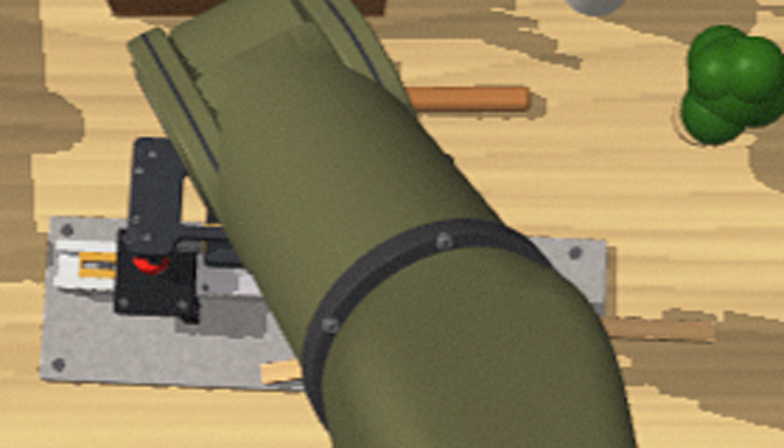

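The top view shows the black saddle and knob moved to the left, at crop (148,262), and the strip's back end free at crop (715,330). The knob's scene pixel (347.7,242.8) matches "home at ~61 mm" (347.9,243.3). Now over to the strip.

>>> jog_arm(turn=[[0,0,-0.18],[0,0,-0.36],[0,0,-0.54],[0,0,-0.72],[0,0,-0.9],[0,0,-1.08],[0,0,-1.26],[0,0,-1.42],[0,0,-1.569],[0,0,-1.569],[0,0,-1.569],[0,0,-1.569]], translation=[[0.003,-0.04,0],[0.006,-0.08,0],[0.01,-0.12,0],[0.015,-0.16,0],[0.02,-0.2,0],[0.025,-0.24,0],[0.028,-0.28,0],[0.028,-0.318,0.03],[0.028,-0.318,0.06],[0.028,-0.318,0.089],[0.028,-0.318,0.089],[0.028,-0.318,0.089]], grip=[0.55,0.55,0.55,0.55,0.55,0.55,0.55,0.55,0.55,0.55,0.55,0.55])

```text
clock: 11.4
tool_pos: [0.57, -0.2322, 0.1208]
eef_rot: [-0.691, 0.723, -0.001, 0.001]
contact_force: [-0.0, 0.4, -0.6]
opening: 0.452
finger_force: 0.0
```

Run:
```python
from h import *
st(); go([.5700,-.231,.035],"x"); im=cams.snapshot("scene")
print(proj("scene",[.5693,-.2415,.027]))
cv2.imwrite("pics/s5.png",cv2.resize(im[120:270,170:370],None,fx=4,fy=4,interpolation=cv2.INTER_CUBIC)[:,:,::-1])
```

```text
11.4 [ 0.57   -0.2322  0.1208] [-0.04  0.44 -0.55] 0.4518735890901089 0.0
turn [-0.0017, 0.0002, -0.0009] shift [-0.0012, 0.0002, 0.0858] q7 2.614578036795332
[266.14640961 189.19770002]
```

View pics/s5.png

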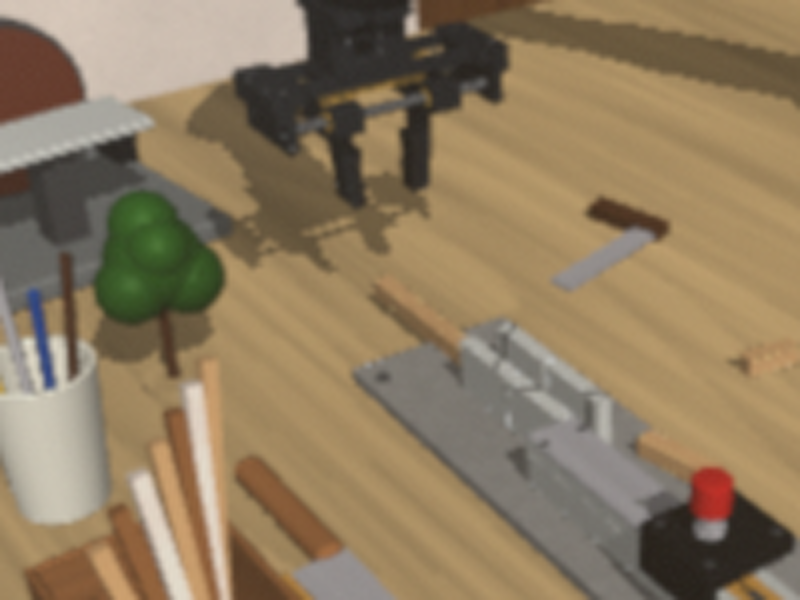

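The gripper is above the strip's back end, which is at crop (380,288). The stop's knob sits low on its sleeve. Joint 7 is close to its limit (2.61 of 2.66), so I'll use the equivalent grasp half a turn round.

>>> jog_arm(turn=[[0,0,0.18],[0,0,0.36],[0,0,0.54],[0,0,0.72],[0,0,0.9],[0,0,1.08],[0,0,1.26],[0,0,1.44],[0,0,1.62],[0,0,1.8],[0,0,1.98],[0,0,2.16],[0,0,2.34],[0,0,2.52],[0,0,2.7],[0,0,2.88],[0,0,3.04],[0,0,3.1406],[0,0,3.1406],[0,0,3.1406]], translation=[[0,0,0],[0,0,0],[0,0,0],[0,0,0],[0,0,0],[0,0,0],[0,0,0],[0,0,0],[0,0,0],[0,0,0],[0,0,0],[0,0,0],[0,0,0],[0,0,0],[0,0,0],[0,0,0],[0,0,0],[0,0,0],[0,0,0],[0,0,0]], grip=[0.55,0.55,0.55,0.55,0.55,0.55,0.55,0.55,0.55,0.55,0.55,0.55,0.55,0.55,0.55,0.55,0.55,0.55,0.55,0.55])

```text
clock: 13.95
tool_pos: [0.5695, -0.2327, 0.1205]
eef_rot: [0.722, 0.692, 0.001, 0.0]
contact_force: [-0.6, 0.4, 0.3]
opening: 0.454
finger_force: 0.0
```

Run:
```python
from h import *
st(); go([.5702,-.229,.035],"x");
```

```text
13.95 [ 0.5695 -0.2327  0.1205] [-0.56  0.4   0.32] 0.4543445923739393 0.0
turn [0.0016, -0.0002, 0.0014] shift [0.0037, 0.0004, 0.0855] q7 0.1735592661966674
```

>>> jog_arm(turn=[[0,0,0],[0,0,0],[0,0,0],[0,0,0],[0,0,0],[0,0,0],[0,0,0],[0,0,0],[0,0,0]], translation=[[0.004,0,0.04],[0.004,0,0.07],[0.004,0,0.085],[0.004,0,0.085],[0.004,0,0.085],[0.004,0,0.085],[0.004,0,0.085],[0.004,0,0.085],[0.004,0,0.085]], grip=[0.55,0.55,0.55,0.6,0.7,0.8,0.9,0.95,0.95], force=6)

```text
clock: 15.08
tool_pos: [0.5694, -0.2294, 0.035]
eef_rot: [0.723, 0.691, 0.0, 0.0]
contact_force: [0.9, -0.9, 1.5]
opening: 0.166
finger_force: 6.0
```

Gripped (14.6 mm). Slide 100 mm, then creep.

>>> jog_arm(turn=[[0,0,0],[0,0,0],[0,0,0],[0,0,0],[0,0,0],[0,0,0],[0,0,0],[0,0,0],[0,0,0],[0,0,0],[0,0,0],[0,0,0]], translation=[[0.006,0,0],[0.016,0,0],[0.026,0,0],[0.036,0,0],[0.046,0,0],[0.056,0,0],[0.066,0,0],[0.076,0,0],[0.086,0,0],[0.096,0,0],[0.1,0,0],[0.1,0,0]], grip=[0.95,0.95,0.95,0.95,0.95,0.95,0.95,0.95,0.95,0.95,0.95,0.95])

```text
clock: 16.58
tool_pos: [0.5742, -0.1292, 0.0353]
eef_rot: [0.723, 0.691, 0.0, 0.001]
contact_force: [0.0, -3.0, 6.8]
opening: 0.169
finger_force: 6.0
```

Run:
```python
from h import *
st(); knob(); im=cams.snapshot("top")
for n in("strip_front","stop_face"):
  for d in models.place_of("top",n)[:1]: print(n,d["position"],d["p"])
cv2.imwrite("pics/t6.png",cv2.resize(im[140:220,200:420],None,fx=3.6,fy=3.6,interpolation=cv2.INTER_CUBIC)[:,:,::-1])
```

```text
16.575 [ 0.5742 -0.1292  0.0353] [ 0.01 -3.    6.82] 0.16888785152107333 6.00007988512516
knob 106 [242.7 347.7] [237 343] [248 352]
strip_front [0.5887, 0.1369, 0.0185] 0.57
stop_face [0.5888, 0.1511, 0.0161] 0.9
```

View pics/t6.png

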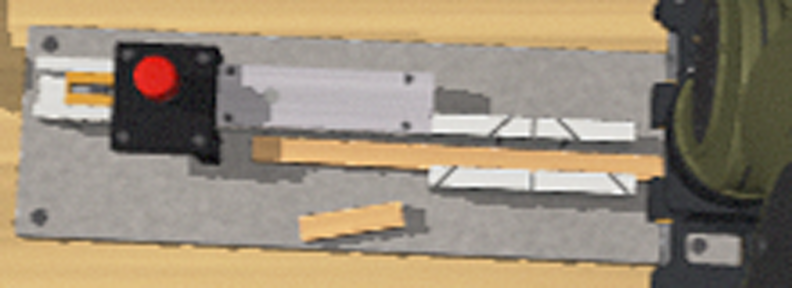

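The strip's front (crop (255,150)) is about 14–16 mm short of the foot (crop (215,155)). Creep in, easing up slightly.

>>> jog_arm(turn=[[0,0,0],[0,0,0],[0,0,0],[0,0,0],[0,0,0],[0,0,0],[0,0,0]], translation=[[0,0,-0.001],[0.003,0,-0.001],[0.006,0,-0.001],[0.008,0,-0.001],[0.01,0,-0.001],[0.011,0,-0.001],[0.011,0,-0.001]], grip=[0.95,0.95,0.95,0.95,0.95,0.95,0.95])

```text
clock: 17.65
tool_pos: [0.5745, -0.1182, 0.0358]
eef_rot: [0.723, 0.691, 0.0, 0.0]
contact_force: [4.4, -2.5, -0.8]
opening: 0.172
finger_force: 6.0
```

>>> jog_arm(turn=[[0,0,0],[0,0,0],[0,0,0],[0,0,0],[0,0,0]], translation=[[0.001,0,0],[0.002,0,0],[0.003,0,0],[0.004,0,0],[0.004,0,0]], grip=[0.95,0.95,0.95,0.95,0.95])

```text
clock: 18.27
tool_pos: [0.5747, -0.1145, 0.0359]
eef_rot: [0.723, 0.691, 0.0, 0.0]
contact_force: [3.9, -3.1, -0.8]
opening: 0.171
finger_force: 6.0
```

Run:
```python
from h import *
st(); im=cams.snapshot("top")
for n in("strip_front","stop_face"):
  for d in models.place_of("top",n)[:1]: print(n,d["position"],d["p"])
```

```text
18.275 [ 0.5747 -0.1145  0.0359] [ 3.88 -3.06 -0.82] 0.1706158979499638 6.011825054883957
strip_front [0.5876, 0.1492, 0.0151] 0.83
stop_face [0.5897, 0.1514, 0.0201] 0.92
```

>>> jog_arm(turn=[[0,0,0],[0,0,0],[0,0,0],[0,0,0]], translation=[[0.001,0,0],[0.002,0,0],[0.003,0,0],[0.003,0,0]], grip=[0.95,0.95,0.95,0.95])

```text
clock: 18.92
tool_pos: [0.5748, -0.1116, 0.0358]
eef_rot: [0.723, 0.691, 0.0, 0.001]
contact_force: [3.6, -3.5, -0.9]
opening: 0.167
finger_force: 6.0
```

>>> jog_arm(turn=[[0,0,0],[0,0,0],[0,0,0],[0,0,0]], translation=[[0.001,0,0],[0.002,0,0],[0.003,0,0],[0.003,0,0]], grip=[0.95,0.95,0.95,0.95])

```text
clock: 19.42
tool_pos: [0.575, -0.1091, 0.0359]
eef_rot: [0.723, 0.691, 0.0, 0.001]
contact_force: [3.8, -4.2, 0.2]
opening: 0.167
finger_force: 6.0
```

Run:
```python
from h import *
st(); knob(); im=cams.snapshot("top")
for n in("strip_front","stop_face"):
  for d in models.place_of("top",n)[:1]: print(n,d["position"],d["p"])
cv2.imwrite("pics/t7.png",cv2.resize(im[155:205,225:345],None,fx=6.5,fy=6.5,interpolation=cv2.INTER_CUBIC)[:,:,::-1])
```

```text
19.425 [ 0.575  -0.1091  0.0359] [ 3.84 -4.17  0.22] 0.166891109609983 6.004941388964653
knob 105 [242.9 348. ] [237 343] [249 353]
strip_front [0.5889, 0.155, 0.0177] 0.58
stop_face [0.5903, 0.1536, 0.0204] 0.83
```

View pics/t7.png

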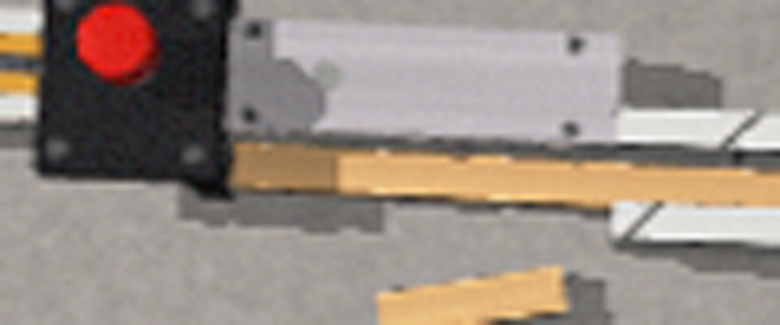

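The strip's end meets the foot at crop (232,165). Press a touch more with a limited grip so the contact is sure, then release.

>>> jog_arm(turn=[[0,0,0],[0,0,0],[0,0,0],[0,0,0],[0,0,0]], translation=[[0,0,0],[0.001,0,0],[0.002,0,0],[0.003,0,0],[0.003,0,0]], grip=[0.95,0.95,0.95,0.95,0.95], force=9)

```text
clock: 20.25
tool_pos: [0.5751, -0.1081, 0.0359]
eef_rot: [0.724, 0.69, -0.001, 0.002]
contact_force: [4.1, -7.8, 0.4]
opening: 0.167
finger_force: 9.0
```

Axial force is up to about 8 N and the TCP has stalled, so it's bearing on the stop. Release and retreat upward.

>>> jog_arm(turn=[[0,0,0],[0,0,0],[0,0,0],[0,0,0],[0,0,0],[0,0,0],[0,0,0],[0,0,0],[0,0,0]], translation=[[-0.001,0,0],[-0.001,0,0],[-0.001,0,0],[-0.001,0,0],[-0.001,0,-0.02],[-0.001,0,-0.06],[-0.04,0,-0.11],[-0.08,0,-0.15],[-0.08,0,-0.15]], grip=[0.7,0.6,0.6,0.6,0.6,0.6,0.6,0.6,0.6])

```text
clock: 21.38
tool_pos: [0.5722, -0.1911, 0.1906]
eef_rot: [0.726, 0.688, 0.001, 0.005]
contact_force: [0.1, 0.5, -0.6]
opening: 0.403
finger_force: 0.0
```

Run:
```python
from h import *
st(); knob(); im=cams.snapshot("top")
for n in("strip_front","stop_face"):
  for d in models.place_of("top",n)[:1]: print(n,d["position"],d["p"])
d=models.masks_of("top","strip")[0];k=np.argwhere(d["pixels"])[:,::-1].astype(np.float32);b=cv2.boxPoints(cv2.minAreaRect(k)); print(d["p"],[ray("top",p,.027).round(4).tolist() for p in b])
cv2.imwrite("pics/t8.png",cv2.resize(im[140:220,200:420],None,fx=3.6,fy=3.6,interpolation=cv2.INTER_CUBIC)[:,:,::-1])
```

```text
21.375 [ 0.5722 -0.1911  0.1906] [ 0.07  0.53 -0.63] 0.40252669064219476 0.0
knob 109 [243.4 348.3] [237 344] [249 353]
strip_front [0.5887, 0.1574, 0.0196] 0.82
stop_face [0.5899, 0.1523, 0.0236] 0.63
0.92 [[0.5772, 0.1556, 0.027], [0.5945, 0.1549, 0.027], [0.5811, -0.1201, 0.027], [0.5638, -0.119, 0.027]]
```

View pics/t8.png

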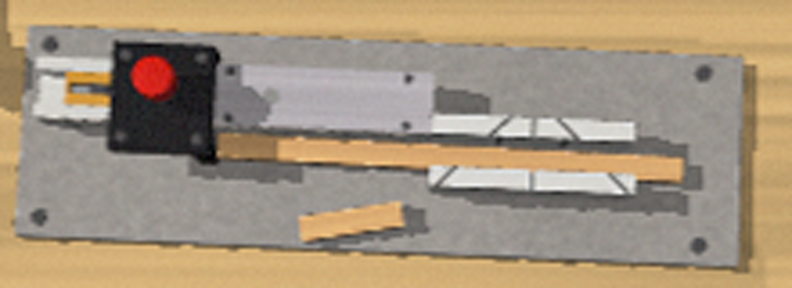

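The strip's end is against the foot at crop (217,145), it lies parallel to the rail, the pin is home, and the offcut hasn't moved. Handing in.

```bash
python3 -c "
from plant import r
print(r.finish_job())"
```

```text
the job is handed in; nothing more can be done
None
```

I moved the stop about 61 mm to the next hole, where the pin snapped home, then slid the strip gently up against it and let go. I handed the job in at 21.4 s of the 64 s allowed; the hand-in call gave no verdict, so these results come from the last camera views and force readings.

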